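# Uncap the curing lamp and start it

## Task

Lift the loose black cap off the curing lamp and stand it upright on the cutting mat to change your grip, then take it by its two narrow ends and lower it fully down into the steel cap holder, upright and released; never let it drop. Then start the lamp at its control box: press the round key all the way in and let it up, then the long bar key the same way, one at a time and without pressing the square key. Leave the glue bottle and the pen tin where they stand.

Things in the scene. Friction and masses are not known exactly. Their poses are not given: they have to be found in the camera images.
- cap: loose hollow black plastic cap, a plain rectangular box 60 mm (its x) x 42 mm (its y) x 62 mm tall, open below, walls 3 mm, about 0.1 kg. Origin: centre of its lower rim, z up. It starts over the lamp's window. Its broad sides face +-y, its narrow ends +-x.
- lamp: curing lamp, fixed: grey base 130 (x) x 100 (y) x 12 mm, finned aluminium head facing up between two grey cheeks. Origin: centre of the base's underside, z up. The cheeks stand at x = +-38 to +-44 mm, 46 mm wide in y, 142 mm tall, level with the cap's top and only 8 mm off its narrow ends: on the lamp fingers fit only on the cap's broad sides (+-y).
- lamp_seat (a point): centre of the shoulder on the lamp on which the cap's rim rests, 80 mm above the bench, axes as the lamp's. The window block inside the cap is 46 x 28 mm and rises 28 mm above it (4 mm play all round).
- mat: thin pale cutting mat, fixed, 160 x 160 x 3 mm. Origin: centre of its underside, on the bench; its top is 3 mm up.
- holder: cap holder, fixed: a folded steel pocket on a plate 110 (x) x 90 (y) x 4 mm. Origin: centre of the plate's underside, z up. Two upright walls, 48 mm long in x, inner faces at y = +-24 mm, straight up to 56 mm and flared out to 66 mm above the bench, level with the seated cap's top: fingers fit only at the cap's narrow ends (+-x). Low lips across both ends.
- holder_pocket (a point): centre of the pocket's floor, 4 mm above the bench, where the cap's origin comes to lie. Axes as the holder's; the cap's x lies along its x, either way round. Play of the cap: 3 mm each way in y between the walls, 4 mm each way in x between the lips (inner faces at x = +-34 mm, 24 mm wide, 8 mm tall).
- console: the lamp's control box, fixed, grey, 110 (x) x 200 (y) x 45 mm, keys on its top. Origin: centre of its underside, z up. Three white keys in a row along its y: round (+y), square (middle), long bar (-y), 65 mm apart, on a dark panel; a narrow glass window lies beyond them (+x).
- round_key_top (a point): centre of the top of the round key, 32 mm across, 60 mm above the bench, axes as the console's; moves down 6 mm when pressed
- square_key_top (a point): centre of the top of the square key, 30 x 30 mm, 60 mm above the bench
- bar_key_top (a point): centre of the top of the long bar key, 56 (x) x 22 (y) mm, 60 mm above the bench; moves down 6 mm when pressed
- round_key (a joint): travel of the round key: 0 up, 0.006 m fully in; starts to give at 2 N, fully in at 5 N; springs back
- square_key (a joint): travel of the square key, likewise (to be left alone)
- bar_key (a joint): travel of the long bar key, likewise
- glue: bystander, loose, to be left alone: squat cream glue bottle with a green nozzle, 72 mm across, 160 mm tall. Origin: centre of its underside.
- pen_tin: bystander, loose, to be left alone: steel tin with pens, 66 mm across, 150 mm tall with pens. Origin: centre of its underside.
There are look-alikes about, which are no part of the job. What is shaped like the cap but green or orange is not meant.

How it is judged:
By the outcome, as a careful person would: the job done as asked, in the order asked, and still so for the second after the job is handed in, with the robot touching nothing.
It also fails if it takes over 67 s, if anything falls off the work surface, if the arm or the gripper's body presses on something with over 40 N, if the wrist force passes 120 N, or if a joint passes its speed limit or range.

## Robot

A 7-joint arm with a two-finger parallel gripper is mounted at the origin on the work surface. World frame = base frame: x ahead of the robot, y to its left, z up, the work surface at z = 0. Lengths are in mm, angles in degrees, forces in N, time in s.
With the tool pointing down it reaches from about 425 to 825 mm from the base axis. Payload 3.6 kg.
Tool frame: the origin (TCP) lies midway between the tips of the shut fingers; the grasp point (between the pads) lies 19 mm behind it; z points along the fingers, y is the line along which they close (so a half turn about z gives the same grasp; the last joint's range is limited). The gripper opens to 85 mm and grips with 20 to 120 N. Pads are 22 mm wide; open, the fingers measure 114 mm over their backs; the gripper's body (76 mm by 85 mm) begins 54 mm behind the grasp point. The pads swing forward as they close: fully open they stand 13 mm farther back than shut.
Start: joints at [-1.518, 35.231, -0.722, 81.555, 0.464, 63.22, -2.315], TCP at [649.971, 0.023, 231.297] pointing down, gripper open.
Joint ranges: [-178.69, 178.69], [-17.37, 117.87], [-77.05, 75.6], [15.02, 138.74], [-78.02, 258.01], [0.78, 113.62], [-162.83, 162.83]. Speed limits (degrees/s): [159.86, 159.86, 180, 180, 180, 180, 180].

## Interface

Orientations are given as [roll, pitch, yaw] about the fixed x, y, z axes, in that order (R = Rz(yaw) Ry(pitch) Rx(roll)).
In Python, from plant import observe, imaging, job gives the robot as it stands. The module is installed in compiled form; this text tells all that it offers.
- The arm moves only by the tool send_rows, never from a script. Its argument "moves" is a list that holds one entry, the list of rows, each a list of 5 numbers: the shift along the tool's x, y, z normalised to -1 to 1, where 1 is 0.4 m, then the turn about the tool's z normalised to -1 to 1, where 1 is pi rad, then the opening, from -1 (shut) to 1 (fully open). In form: [[[x, y, z, twist, jaw], ...]]. A call has 1 to 12 rows; each row is the pose to reach, as a shift and turn from the pose commanded when the call began, along the tool's axes at that moment, turning the shorter way round; what a row does not reach only later rows make up. A row lasts 1/12 s, in which the tool goes at most 41.7 mm and 7.16 degrees, less where a joint would pass 70% of its speed; a pose out of reach is approached as far as the arm can. A call with a number of a shift or a turn outside -1 to 1 is refused whole. A call with a gripper value outside its range is refused whole. The fingers move at their own pace and stop on an object; "squeeze" is the grip in N (left out, the last holds). Time passes only in rows, so rows that repeat a pose let the fingers close. It gives the time, the measured TCP pose, the force, the opening and the grip force at its end, in the units of the state.
- observe(): the state, without advancing time (a new reading comes with each control period).
- imaging.grab_frame(name): name is "scene" or "side" or "wrist"; returns (picture, depth): 400x640x3 uint8, red, green, blue; 400x640 float32, mm along the optical axis (not along the pixel's ray), 0 where there is no reading.
- imaging.camera_params(name): a dict with "fx", "fy", "cx", "cy" (pixels), "R" (3x3) and "t" (3): a world point X has camera coordinates R X + t. Camera axes: x right, y down, z forward; pixel columns grow to the right and rows downward; lengths in mm; the calibration is good to about 2 mm. A picture is of the moment at which its call begins: read the wrist's pose just before it. camera_params takes no time and is no camera call; for the wrist camera it gives the pose at the moment of the call.
- job.sign_off(): hands the job in; it is judged then, once.
The state is a dict: "time": time; "q": joint angles; "joint_vel": joint speeds; "tau": joint torques, N m; "position": TCP position; "orientation": TCP orientation; "contact_force": force on the tool from outside, world axes, zero at the start; "wrist_torque": the same for the moment, N m; "grip_width": finger opening in mm; "grasp_force": force on a finger pad.
Only numpy, scipy, OpenCV 4.12 (cv2) and the standard library are available. Lean on these libraries where they do the work, as an engineer would, in place of code of your own. Each camera call takes 0.05 s, during which the arm holds its last target. There are 200 camera calls.

## Working session

There is one attempt and no reset: what is moved stays moved. The work goes in short steps, Python scripts to look and compute and a tool call to move; the robot and the scene stay as the last step left them, time stands still between calls to the robot, and variables do not carry over. Pictures are saved under pics/ and viewed, at most 10 in all, crops included, and the job is handed in when it is done.

Besides the shell and the picture viewer there is one more tool, called after "Emit:" in YAML: its name, and indented under it one key for each argument. send_rows: Moves the arm, as the interface text tells. Its arguments: {"type":"object","properties":{"moves":{"type":"array","items":{"type":"array","items":{"type":"array","items":{"type":"number"}}}},"squeeze":{"type":"number"}},"required":["moves"]}

```bash
mkdir -p pics
cat > h.py <<'E'
import numpy as np, cv2
from plant import observe, imaging, job
def snap(n,f):
    P=imaging.camera_params(n); im,d=imaging.grab_frame(n)
    cv2.imwrite(f'pics/{f}.png',im[:,:,::-1]); np.savez(f'pics/{f}.npz',im=im,d=d,**{k:np.array(v) for k,v in P.items()})
def world(f,us=None):
    Z=np.load(f'pics/{f}.npz'); d=Z['d']; v,u=np.mgrid[:400,:640]
    X=np.stack([(u-Z['cx'])/Z['fx']*d,(v-Z['cy'])/Z['fy']*d,d],-1)
    W=(X-Z['t'])@Z['R']; W[d==0]=np.nan
    return W
E
python3 - <<'E'
from h import *
s=observe(); print({k:np.round(v,2).tolist() for k,v in s.items()})
for n in ('scene','side'): snap(n,n+'0'); print(imaging.camera_params(n))
E
```

```text
{'time': 0.0, 'q': [-1.52, 35.29, -0.73, 81.64, 0.47, 63.22, -2.31], 'joint_vel': [0.04, 0.05, -0.02, 0.08, -0.06, -0.03, -0.03], 'tau': [0.0, -46.92, 0.26, -17.1, 0.01, 0.01, 0.0], 'position': [649.22, 0.02, 230.15], 'orientation': [-179.85, 0.0, 90.01], 'contact_force': [-0.32, -0.19, -0.28], 'wrist_torque': [0.08, -0.01, -0.0], 'grasp_force': 0.0, 'grip_width': 85.17}
{'fx': 370.4365613022851, 'fy': 370.4365613022851, 'cx': 318.3260073525331, 'cy': 205.70843666891963, 'R': array([[ 3.94726253e-01,  9.18798626e-01,  5.19386401e-04],
       [ 6.51680677e-01, -2.79570790e-01, -7.05090398e-01],
       [-6.47690884e-01,  2.78656165e-01, -7.09117241e-01]]), 't': array([-285.69516824, -291.84726694, 1437.38410278])}
{'fx': 366.0415195200638, 'fy': 366.0415195200638, 'cx': 321.4175703630605, 'cy': 199.51762107003609, 'R': array([[-0.98477659, -0.17253677, -0.02112208],
       [-0.06647471,  0.48608802, -0.87137796],
       [ 0.16061192, -0.85670853, -0.49015743]]), 't': array([556.3933123 ,  92.87730275, 900.35954351])}
```

View pics/scene0.png

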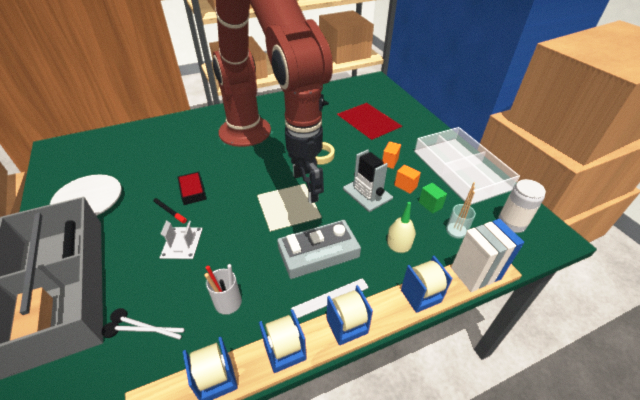

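View pics/side0.png

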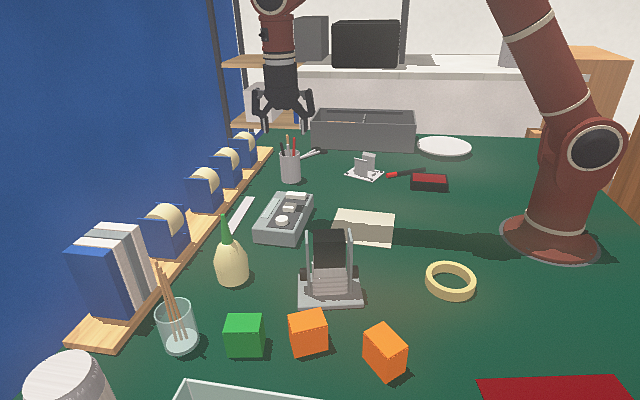

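Scene view: the black cap sits on the lamp at (370,163), the mat is at (288,207), the console at (318,247) with the round key at about (339,230), and the holder at (181,242). The glue is at (402,232) and the pen tin at (225,290).
Possible mistakes for the cap: the green block (433,197), the orange blocks (408,179) and (391,154), and the black/red box (190,187). The black one between the lamp's cheeks is the one described.

```bash
cat >> h.py <<'E'
def topmap(f,x0,x1,y0,y1,s=1.0):
    """top-down height map (px = s mm): col = x, row = y downwards -> returns height & colour"""
    W=world(f).reshape(-1,3); C=np.load(f'pics/{f}.npz')['im'].reshape(-1,3)
    k=(W[:,0]>x0)&(W[:,0]<x1)&(W[:,1]>y0)&(W[:,1]<y1)&np.isfinite(W[:,2]); return W[k],C[k]
def rect(P): return cv2.minAreaRect(P[:,:2].astype(np.float32))
E
python3 - <<'E'
from h import *
for f in ('scene0','side0'):
    W=world(f)
    pts=dict(scene0=dict(cap=(370,160),mat=(288,210),console=(310,265),rk=(339,230),bk=(294,243),sk=(316,237),holder=(181,250),glue=(402,235),tin=(225,290)),
             side0=dict(cap=(328,235),mat=(365,225),rk=(282,219),sk=(289,208),bk=(297,195),holder=(364,172),glue=(231,260),tin=(290,165)))[f]
    for n,(u,v) in pts.items(): print(f,n,np.round(W[v,u],0))
a=cv2.imread('pics/scene0.png'); b=cv2.imread('pics/side0.png')
c=lambda im,u,v,w,h:cv2.resize(im[v:v+h,u:u+w],(400,300),interpolation=cv2.INTER_CUBIC)
cv2.imwrite('pics/crop.png',np.vstack([np.hstack([c(a,320,135,100,75),c(a,270,210,100,75)]),np.hstack([c(a,140,205,100,75),c(b,280,220,120,90)])]))
E
```

```text
scene0 cap [508. 257. 142.]
scene0 mat [477.   6.   6.]
scene0 console [712. -18.  36.]
scene0 rk [652.  91.  60.]
scene0 bk [646. -36.  59.]
scene0 sk [652.  24.  62.]
scene0 holder [ 508. -316.    9.]
scene0 glue [740. 233.  68.]
scene0 tin [ 733. -233.   86.]
side0 cap [503. 266. 140.]
side0 mat [447.  14.   4.]
side0 rk [644.  97.  57.]
side0 sk [640.  45.  58.]
side0 bk [636. -26.  58.]
side0 holder [ 471. -279.   19.]
side0 glue [701. 277.  67.]
side0 tin [ 700. -205.   64.]
```

View pics/crop.png

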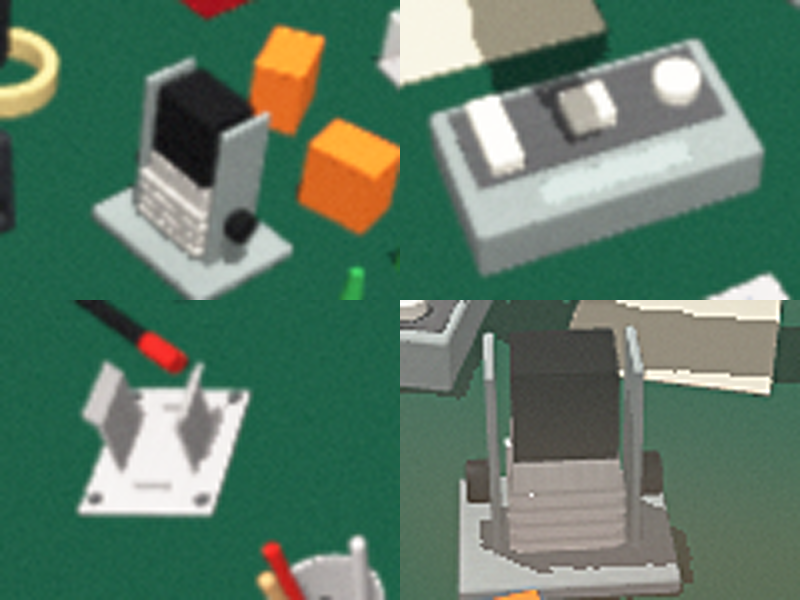

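The crop confirms it: the black box sits between the two grey cheeks on the finned head. The console shows round, square and bar keys, and the holder has two upright walls. Next I fit poses from the depth clouds.

Run:
```python
from h import *
def show(n,P): 
    r=rect(P); print(n,len(P),'c',np.round(r[0],1),'sz',np.round(r[1],1),'ang',round(r[2],1),'z',np.round(np.median(P[:,2]),1))
for f in ('scene0','side0'):
    print(f)
    W,C=topmap(f,420,600,170,350); L=C.astype(int).mean(1)
    show('captop',W[(W[:,2]>136)&(W[:,2]<148)&(L<60)])
    show('cheeks',W[(W[:,2]>136)&(W[:,2]<148)])
    show('lampbase',W[(W[:,2]>7)&(W[:,2]<16)&(abs(C[:,0].astype(int)-C[:,1])<25)])
    W,C=topmap(f,340,620,-120,130); show('mat',W[(W[:,2]<12)&(C[:,0]>100)])
    W,C=topmap(f,540,780,-140,180); k=(W[:,2]>38)&(W[:,2]<52); show('console top',W[k])
    k=(W[:,2]>55)&(W[:,2]<66); 
    K=W[k]; 
    for lo,hi in((-60,-5),(-5,55),(55,130)): show('key',K[(K[:,1]>lo)&(K[:,1]<hi)])
    W,C=topmap(f,400,620,-400,-200); k=(W[:,2]<14)&(C.min(1)>110); show('plate',W[k])
    k=(W[:,2]>25)&(W[:,2]<75); show('walls',W[k])
    W,C=topmap(f,620,820,150,330); show('glue',W[W[:,2]>40])
    W,C=topmap(f,620,820,-330,-130); show('tin',W[(W[:,2]>40)])
```

```text
scene0
captop 204 c [503.  264.2] sz [58.6 44.3] ang 11.8 z 141.1
cheeks 282 c [503.6 265.2] sz [88.6 48.2] ang 13.1 z 141.0
lampbase 445 c [503.9 262.2] sz [133.4  97. ] ang 14.2 z 11.5
mat 1921 c [466.9  12.5] sz [162.5 198.9] ang 86.8 z 2.7
console top 2104 c [658.9  28.4] sz [199.8 112.2] ang 87.7 z 45.6
key 147 c [642.4 -36. ] sz [21.6 56.4] ang 88.7 z 59.9
key 106 c [644.8  28.8] sz [30.  30.3] ang 88.0 z 59.6
key 84 c [646.8  93.9] sz [27.1 31.4] ang 64.1 z 59.7
plate 858 c [ 509.8 -303.6] sz [236.6 137. ] ang 13.3 z 4.0
walls 262 c [ 472.9 -311.1] sz [68.5 50.5] ang 65.3 z 49.4
glue 645 c [724.3 245.6] sz [70.5 52.9] ang 57.9 z 75.2
tin 975 c [ 711.2 -236. ] sz [64.9 64.6] ang 35.5 z 81.0
side0
captop 9 c [483.9 262.7] sz [18.9 41.9] ang 15.4 z 140.2
cheeks 580 c [502.1 267.4] sz [87.4 48.6] ang 12.3 z 140.9
lampbase 1194 c [501.5 267.9] sz [130.   99.8] ang 11.6 z 11.0
mat 1868 c [494.7  31.4] sz [209.1 239.1] ang 86.8 z 2.0
console top 1453 c [657.3  30.6] sz [203.2 111. ] ang 87.5 z 44.8
key 99 c [640.8 -34.2] sz [23.8 55.1] ang 88.8 z 58.6
key 79 c [643.8  31.2] sz [31.3 28.8] ang 85.6 z 58.7
key 84 c [646.9  96.9] sz [29.4 31.2] ang 14.2 z 58.7
plate 299 c [ 475.8 -313.9] sz [103.5 121.4] ang 68.8 z 3.3
walls 280 c [ 473.8 -308.9] sz [72.2 51.9] ang 66.6 z 47.6
glue 1109 c [709.3 264.4] sz [71.1 47.4] ang 28.6 z 73.9
tin 534 c [ 708.6 -234.1] sz [67.9 65.8] ang 79.3 z 82.3
```

```bash
cat >> h.py <<'E'
from scipy.spatial.transform import Rotation as Ro
def plan(x,y,z,a):
    """row (x,y,z,twist) that takes the TCP to x,y,z with the closing line at world angle a"""
    s=observe(); p=np.array(s['position']); R=Ro.from_euler('xyz',s['orientation'],degrees=True).as_matrix()
    d=R.T@(np.array([x,y,z])-p)/400; ty=np.degrees(np.arctan2(R[1,1],R[0,1])); tw=((ty-a+90)%180-90)/180
    print('at',np.round(p,1),'line',round(ty,2),'F',np.round(s['contact_force'],1),'w',round(s['grip_width'],1),'gf',round(s['grasp_force'],1),'t',round(s['time'],2))
    print('row',np.round(d,4),round(tw,4))
E
python3 -c "
from h import *
plan(503,265,260,-77.7)"
```

```text
at [649.3   0.  230.2] line 0.0 F [ 0.   0.5 -0.7] w 85.4 gf 0.0 t 0.1
row [ 0.6625 -0.3659 -0.0736] 0.4317
```

Emit:
send_rows:
  moves:
    - [[0.06, -0.03, -0.07, 0.04, 1], [0.12, -0.06, -0.07, 0.08, 1], [0.2, -0.1, -0.07, 0.12, 1], [0.28, -0.15, -0.07, 0.16, 1], [0.36, -0.2, -0.07, 0.2, 1], [0.44, -0.24, -0.07, 0.24, 1], [0.51, -0.28, -0.07, 0.28, 1], [0.57, -0.31, -0.07, 0.32, 1], [0.62, -0.34, -0.07, 0.36, 1], [0.65, -0.36, -0.07, 0.4, 1], [0.6625, -0.3659, -0.0736, 0.4317, 1], [0.6625, -0.3659, -0.0736, 0.4317, 1]]

```text
time: 1.1
position: [501.9, 267.7, 260.3]
orientation: [-180.0, 0.1, 12.5]
contact_force: [-0.5, -0.6, 0.2]
grip_width: 85.5
grasp_force: 0.0
```

Run:
```python
from h import *
snap('wrist','w1'); snap('scene','scene1')
P=imaging.camera_params('wrist'); print('cam at',np.round(-P['R'].T@P['t'],1), 'view',np.round(P['R'][2],2))
def show(n,P): 
    if len(P)<4: print(n,len(P)); return
    r=rect(P); print(n,len(P),'c',np.round(r[0],1),'sz',np.round(r[1],1),'ang',round(r[2],1),'z',np.round(np.median(P[:,2]),1))
W,C=topmap('w1',420,600,170,350); L=C.astype(int).mean(1)
k=(W[:,2]>136)&(W[:,2]<148); show('captop',W[k&(L<60)]); show('cheeks',W[k])
show('lampbase',W[(W[:,2]>7)&(W[:,2]<16)&(abs(C[:,0].astype(int)-C[:,1])<25)])
W,C=topmap('scene1',340,600,-120,130); show('mat',W[(W[:,2]<8)&(C[:,0]>100)&(W[:,0]<570)])
plan(503,265,96,-77.7)
```

```text
cam at [570.8 278.9 402.9] view [-0.27 -0.06 -0.96]
captop 494 c [501.5 264.5] sz [59.2 40.9] ang 12.0 z 141.8
cheeks 4421 c [501.6 264.9] sz [87.7 45.6] ang 13.0 z 141.8
lampbase 3921 c [501.2 264.8] sz [129.9 100.2] ang 12.8 z 11.8
mat 2015 c [467.9  13.5] sz [163.4 202.6] ang 87.3 z 2.7
at [503.5 264.7 260.4] line -77.53 F [ 0.4 -0.9 -0.3] w 85.3 gf 0.0 t 1.2
row [-0.0009 -0.0014  0.411 ] 0.0009
```

View pics/w1.png

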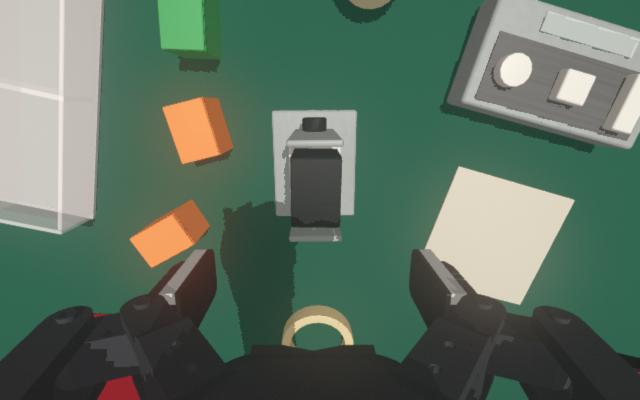

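Wrist view: the cap is at (315,188) between the cheeks and centred between the open fingers. The mat is clear at about (500,237) and the orange and green decoys are off to the left. The cap measures (501.5, 264.5), top at 142, yaw 12.5, which matches the description, so I descend.

Emit:
send_rows:
  moves:
    - [[-0.004, -0.001, 0.04, -0.001, 1], [-0.005, -0.002, 0.1, -0.002, 1], [-0.005, -0.002, 0.17, -0.002, 1], [-0.005, -0.002, 0.24, -0.002, 1], [-0.005, -0.002, 0.3, -0.002, 1], [-0.005, -0.002, 0.35, -0.002, 1], [-0.005, -0.002, 0.39, -0.002, 1], [-0.005, -0.002, 0.41, -0.002, 1], [-0.005, -0.002, 0.42, -0.002, 1], [-0.005, -0.002, 0.425, -0.002, 1], [-0.005, -0.002, 0.425, -0.002, 1], [-0.005, -0.002, 0.425, -0.002, 1]]

```text
time: 2.2
position: [502.3, 265.5, 91.7]
orientation: [-180.0, -0.1, 12.7]
contact_force: [1.0, 0.0, 0.5]
grip_width: 85.2
grasp_force: 0.0
```

Run:
```python
from h import *
plan(501.5,264.6,90,-77.3)
W=world('w1')
for n,(u,v) in dict(m1=(459,168),m2=(572,200),m3=(520,302),m4=(426,250),m=(500,237),round=(514,70),sq=(574,86),bar=(630,105)).items(): print(n,np.round(W[v,u],1))
```

```text
at [502.3 265.5  91.7] line -77.34 F [1.  0.  0.5] w 85.2 gf 0.0 t 2.2
row [-0.0023  0.0017  0.0042] -0.0002
m1 [535.1  87.7   2.1]
m2 [527.  -66.8   2.7]
m3 [372.6 -59.7   2.4]
m4 [523.  223.2 278.3]
m [459.3   4.6   3.3]
round [644.5  95.7  60. ]
sq [643.7  30.6  58.4]
bar [638.6 -31.2  60.1]
```

Emit:
send_rows:
  moves:
    - [[-0.002, 0.001, 0.004, 0, 0.3], [-0.002, 0.001, 0.004, 0, 0], [-0.002, 0.001, 0.004, 0, -1], [-0.002, 0.001, 0.004, 0, -1], [-0.002, 0.001, 0.004, 0, -1], [-0.002, 0.001, 0.004, 0, -1], [-0.002, 0.001, 0.004, 0, -1], [-0.002, 0.001, 0.004, 0, -1], [-0.002, 0.001, 0.004, 0, -1], [-0.002, 0.001, 0.004, 0, -1]]
  squeeze: 40

```text
time: 3.03
position: [500.9, 265.0, 89.6]
orientation: [-180.0, -0.0, 12.7]
contact_force: [-2.2, -0.5, 4.7]
grip_width: 41.7
grasp_force: 37.7
```

Emit:
send_rows:
  moves:
    - [[0, 0, -0.01, 0, -1], [0, 0, -0.025, 0, -1], [0, 0, -0.05, 0, -1], [0, 0, -0.08, 0, -1], [0, 0, -0.12, 0, -1], [0, 0, -0.16, 0, -1], [0, 0, -0.2, 0, -1], [0, 0, -0.24, 0, -1], [0, 0, -0.27, 0, -1], [0, 0, -0.29, 0, -1], [0, 0, -0.3, 0, -1], [0, 0, -0.3, 0, -1]]

```text
time: 4.03
position: [501.1, 265.0, 210.1]
orientation: [-180.0, -0.1, 12.7]
contact_force: [-0.2, -0.2, -0.9]
grip_width: 41.8
grasp_force: 37.1
```

Run:
```python
from h import *
plan(465,12,130,-77.3)
snap('side','side2')
W,C=topmap('side2',420,580,190,340); L=C.astype(int).mean(1); k=(W[:,2]>150)&(W[:,0]<560)&(L<70)
print(np.percentile(W[k][:,2],[0,1,3,10,50]))
b=cv2.imread('pics/side2.png'); cv2.imwrite('pics/c2.png',cv2.resize(b[60:310,230:430],(640,800))[:600])
```

```text
at [501.1 265.  210.1] line -77.34 F [-0.2 -0.2 -0.9] w 41.8 gf 37.1 t 4.03
row [-0.227   0.5974  0.1996] -0.0002
[198.75960819 202.27541055 213.86402081 257.94431917 410.43582866]
```

View pics/c2.png

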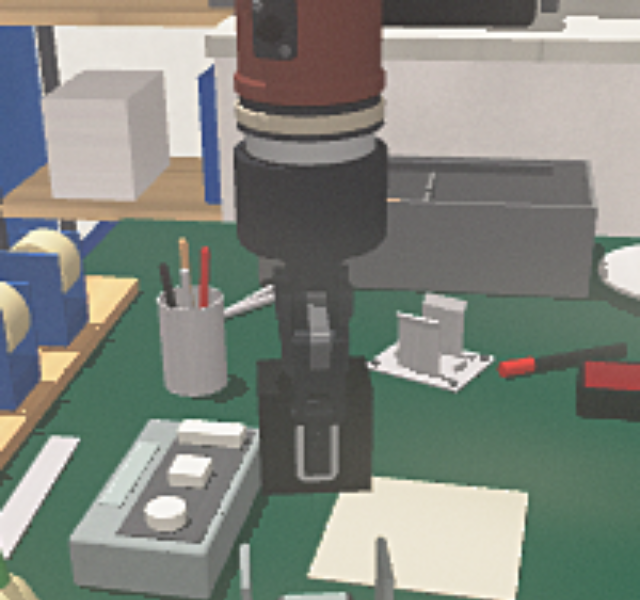

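The side view shows the cap held level and clear of the lamp at (315,430 in the crop). The grip is steady at 37 N and the rim sits 10 mm below the TCP. I carry it to the mat.

Emit:
send_rows:
  moves:
    - [[-0.008, 0.02, 0, 0, -1], [-0.023, 0.06, 0, 0, -1], [-0.046, 0.12, 0, 0, -1], [-0.072, 0.19, 0.01, 0, -1], [-0.1, 0.265, 0.03, 0, -1], [-0.13, 0.34, 0.06, 0, -1], [-0.158, 0.415, 0.1, 0, -1], [-0.184, 0.485, 0.14, 0, -1], [-0.206, 0.54, 0.17, 0, -1], [-0.22, 0.58, 0.19, 0, -1], [-0.227, 0.5974, 0.2, 0, -1], [-0.227, 0.5974, 0.2, 0, -1]]

```text
time: 5.08
position: [463.0, 9.2, 128.1]
orientation: [180.0, 0.2, 12.4]
contact_force: [0.1, 0.4, -1.2]
grip_width: 41.8
grasp_force: 37.2
```

```bash
python3 -c "
from h import *
plan(465,12,13,-77.3)"
```

```text
at [463.    9.2 128.1] line -77.61 F [ 0.1  0.4 -1.2] w 41.8 gf 37.2 t 5.08
row [ 0.0073 -0.0058  0.2877] -0.0017
```

Emit:
send_rows:
  moves:
    - [[0, 0, 0.02, 0, -1], [0, 0, 0.06, 0, -1], [0, 0, 0.11, 0, -1], [0, 0, 0.16, 0, -1], [0, 0, 0.2, 0, -1], [0, 0, 0.23, 0, -1], [0, 0, 0.25, 0, -1], [0, 0, 0.26, 0, -1], [0, 0, 0.265, 0, -1], [0, 0, 0.27, 0, -1], [0, 0, 0.27, 0, -1], [0, 0, 0.27, 0, -1]]

```text
time: 6.08
position: [465.0, 11.9, 21.6]
orientation: [180.0, -0.1, 12.7]
contact_force: [0.2, 0.1, -2.0]
grip_width: 41.8
grasp_force: 37.2
```

```bash
python3 -c "
from h import *
plan(465,12,12.8,-77.3)"
```

```text
at [465.   11.9  21.6] line -77.33 F [ 0.2  0.1 -2. ] w 41.8 gf 37.2 t 6.08
row [ 0.0001 -0.0002  0.0221] -0.0002
```

Emit:
send_rows:
  moves:
    - [[0, 0, 0.005, 0, -1], [0, 0, 0.01, 0, -1], [0, 0, 0.014, 0, -1], [0, 0, 0.018, 0, -1], [0, 0, 0.021, 0, -1], [0, 0, 0.023, 0, -1], [0, 0, 0.023, 0, -1], [0, 0, 0.023, 0, -1]]

```text
time: 6.75
position: [464.5, 11.8, 12.6]
orientation: [-180.0, -0.0, 12.6]
contact_force: [-0.7, 0.2, 6.0]
grip_width: 41.5
grasp_force: 38.1
```

Emit:
send_rows:
  moves:
    - [[0, 0, 0, 0, 0.05], [0, 0, 0, 0, 0.2], [0, 0, 0, 0, 0.5], [0, 0, 0, 0, 1], [0, 0, 0, 0, 1], [0, 0, 0, 0, 1], [0, 0, 0, 0, 1], [0, 0, -0.02, 0, 1], [0, 0, -0.06, 0, 1], [0, 0, -0.12, 0, 1], [0, 0, -0.2, 0, 1], [0, 0, -0.27, 0, 1]]

```text
time: 7.75
position: [464.2, 11.7, 121.7]
orientation: [-180.0, 0.0, 12.6]
contact_force: [0.8, 0.1, -0.1]
grip_width: 85.2
grasp_force: 0.0
```

Emit:
send_rows:
  moves:
    - [[0, 0, -0.05, -0.04, 1], [0, 0, -0.1, -0.08, 1], [0, 0, -0.15, -0.12, 1], [0, 0, -0.2, -0.16, 1], [0, 0, -0.2, -0.2, 1], [0, 0, -0.2, -0.24, 1], [0, 0, -0.2, -0.28, 1], [0, 0, -0.2, -0.32, 1], [0, 0, -0.2, -0.36, 1], [0, 0, -0.2, -0.4, 1], [0, 0, -0.2, -0.44, 1], [0, 0, -0.2, -0.48, 1]]

```text
time: 8.75
position: [464.1, 11.5, 200.4]
orientation: [-180.0, 0.0, 98.9]
contact_force: [-0.3, -0.2, 0.8]
grip_width: 85.3
grasp_force: 0.0
```

Emit:
send_rows:
  moves:
    - [[0, 0, 0, -0.02, 1], [0, 0, 0, -0.02, 1], [0, 0, 0, -0.02, 1]]

```text
time: 9.0
position: [464.3, 11.5, 200.3]
orientation: [-180.0, 0.0, 102.1]
contact_force: [-0.1, 0.1, -0.6]
grip_width: 85.1
grasp_force: 0.0
```

Run:
```python
from h import *
plan(464.5,11.8,18,12.7)
snap('wrist','w2')
W,C=topmap('w2',380,560,-70,95); L=C.astype(int).mean(1)
k=(W[:,2]>58)&(W[:,2]<75)&(L<70); print(k.sum(),rect(W[k]),np.median(W[k][:,2]))
```

```text
at [464.3  11.5 200.3] line 12.07 F [-0.1  0.1 -0.6] w 85.1 gf 0.0 t 9.0
row [0.0007 0.0008 0.4557] -0.0035
177 ((446.06201171875, 23.172937393188477), (26.20383071899414, 10.719123840332031), 12.689376831054688) 64.63891035211283
```

View pics/w2.png

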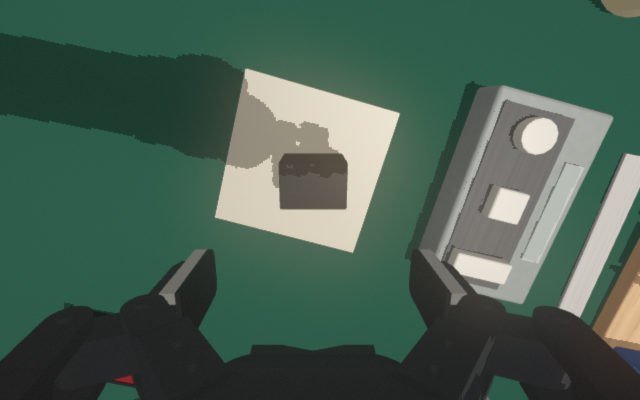

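The cap stands upright on the mat at (313,182) and is square to the fingers. I redo its rectangle with a looser brightness limit.

Run:
```python
from h import *
W,C=topmap('w2',380,560,-70,95); L=C.astype(int).mean(1)
k=(W[:,2]>58)&(W[:,2]<72); print(k.sum(),rect(W[k]),np.median(W[k][:,2]))
W,C=topmap('w2',340,560,-90,115); k=(W[:,2]<8)&(C[:,0]>120)&(C[:,0].astype(int)>C[:,1]); print('mat',rect(W[k]))
```

```text
3208 ((464.49908447265625, 10.99520492553711), (59.914649963378906, 42.52610778808594), 11.859441757202148) 64.83132324594884
mat ((453.358642578125, 14.654586791992188), (159.68414306640625, 160.024169921875), 86.59554290771484)
```

Emit:
send_rows:
  moves:
    - [[0, 0, 0.03, -0.001, 1], [0, 0, 0.09, -0.001, 1], [0, 0, 0.17, -0.001, 1], [0, 0, 0.25, -0.001, 1], [0, 0, 0.33, -0.001, 1], [0, 0, 0.39, -0.001, 1], [0, 0, 0.43, -0.001, 1], [0, 0, 0.45, -0.001, 1], [0, 0, 0.46, -0.001, 1], [0, 0, 0.463, -0.001, 1], [0, 0, 0.463, -0.001, 0.8], [0, 0, 0.463, -0.001, 0.6]]

```text
time: 10.05
position: [465.4, 11.8, 15.7]
orientation: [179.9, 0.0, 102.4]
contact_force: [-0.0, -0.1, -0.1]
grip_width: 68.7
grasp_force: 0.0
```

Emit:
send_rows:
  moves:
    - [[0, 0, 0, 0, 0.4], [0, 0, 0, 0, -1], [0, 0, 0, 0, -1], [0, 0, 0, 0, -1], [0, 0, 0, 0, -1], [0, 0, 0, 0, -1], [0, 0, 0, 0, -1], [0, 0, 0, 0, -1]]
  squeeze: 40

```text
time: 10.72
position: [465.1, 11.7, 15.8]
orientation: [179.9, 0.0, 102.4]
contact_force: [-1.2, 0.1, 6.1]
grip_width: 59.5
grasp_force: 43.3
```

Emit:
send_rows:
  moves:
    - [[0, 0, -0.01, 0, -1], [0, 0, -0.03, 0, -1], [0, 0, -0.06, 0, -1], [0, 0, -0.1, 0, -1], [0, 0, -0.15, 0, -1], [0, 0, -0.2, 0, -1], [0, 0, -0.26, 0, -1], [0, 0, -0.32, 0, -1], [0, 0, -0.38, 0, -1], [0, 0, -0.43, 0, -1], [0, 0, -0.46, 0, -1], [0, 0, -0.47, 0, -1]]

```text
time: 11.72
position: [465.4, 11.8, 205.4]
orientation: [179.7, 0.0, 102.4]
contact_force: [0.2, 0.1, -1.1]
grip_width: 60.0
grasp_force: 43.3
```

```bash
python3 -c "
from h import *
plan(473,-310,220,-24.5)"
```

```text
at [465.4  11.8 205.4] line 12.37 F [ 0.2  0.1 -1.1] w 60.0 gf 43.3 t 11.72
row [-0.7899 -0.1538 -0.0367] 0.2049
```

Emit:
send_rows:
  moves:
    - [[-0.02, -0.004, -0.036, 0.005, -1], [-0.06, -0.012, -0.036, 0.015, -1], [-0.12, -0.023, -0.036, 0.03, -1], [-0.19, -0.037, -0.036, 0.05, -1], [-0.27, -0.053, -0.036, 0.07, -1], [-0.35, -0.068, -0.036, 0.09, -1], [-0.43, -0.084, -0.036, 0.11, -1], [-0.51, -0.1, -0.036, 0.13, -1], [-0.59, -0.115, -0.036, 0.15, -1], [-0.66, -0.129, -0.036, 0.17, -1], [-0.72, -0.14, -0.036, 0.19, -1], [-0.76, -0.148, -0.036, 0.2, -1]]

```text
time: 12.72
position: [470.6, -300.8, 216.4]
orientation: [-179.9, 0.1, 66.1]
contact_force: [-0.4, 0.8, -0.9]
grip_width: 59.6
grasp_force: 43.2
```

Emit:
send_rows:
  moves:
    - [[-0.02, -0.004, 0, 0.005, -1], [-0.028, -0.015, 0, 0.005, -1], [-0.028, -0.015, 0, 0.005, -1], [-0.028, -0.015, 0, 0.005, -1], [-0.028, -0.015, 0, 0.005, -1]]

```text
time: 13.13
position: [462.4, -303.7, 217.2]
orientation: [-180.0, -0.1, 65.7]
contact_force: [0.8, 0.3, -1.3]
grip_width: 60.1
grasp_force: 43.3
```

Run:
```python
from h import *
plan(473,-310,220,-24.5)
snap('wrist','w3'); snap('side','side3')
W,C=topmap('w3',400,560,-390,-230); L=C.astype(int).mean(1)
def show(n,P): 
    r=rect(P); print(n,len(P),'c',np.round(r[0],1),'sz',np.round(r[1],1),'ang',round(r[2],1),'z',np.round(np.median(P[:,2]),1))
show('walltop',W[(W[:,2]>58)&(W[:,2]<70)]); show('walls',W[(W[:,2]>20)&(W[:,2]<70)])
show('plate',W[(W[:,2]>1.5)&(W[:,2]<8)&(C.min(1)>90)]); 
k=W[:,2]>140
if k.sum()>10: print('held',k.sum(),W[k].min(0),W[k].max(0))
```

```text
at [ 462.4 -303.7  217.2] line -24.34 F [ 0.8  0.3 -1.3] w 60.1 gf 43.3 t 13.13
row [-0.0034  0.0307 -0.0069] 0.0009
walltop 423 c [ 484.3 -284.4] sz [ 8.5 47.9] ang 65.7 z 64.6
walls 816 c [ 474.  -307.2] sz [58.4 47.9] ang 65.8 z 58.6
plate 6390 c [ 479.8 -309.2] sz [158.8 159.1] ang 89.6 z 3.9
held 68807 [ 401.4030543  -338.36842144  203.57733232] [ 528.05016382 -266.30827188  315.99898141]
```

View pics/w3.png

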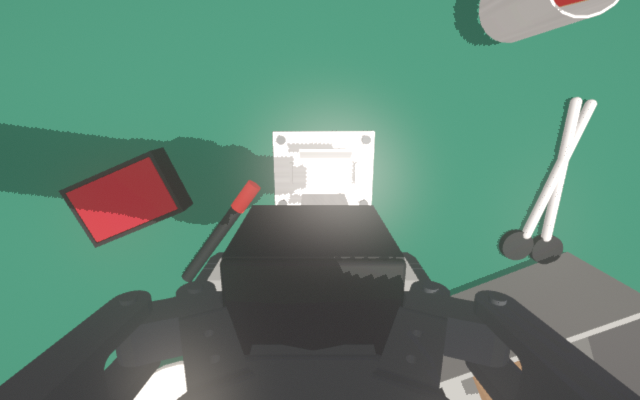

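The wrist view shows the holder plate at (323,170), but the held cap hides its near wall. I back off along tool x for a full view.

Emit:
send_rows:
  moves:
    - [[-0.03, 0.005, 0, 0.001, -1], [-0.07, 0.01, 0, 0.001, -1], [-0.12, 0.02, 0, 0.001, -1], [-0.16, 0.03, 0, 0.001, -1], [-0.18, 0.03, 0, 0.001, -1], [-0.18, 0.03, 0, 0.001, -1], [-0.18, 0.03, 0, 0.001, -1], [-0.18, 0.03, 0, 0.001, -1]]

```text
time: 13.9
position: [443.5, -374.8, 217.0]
orientation: [-180.0, -0.1, 65.4]
contact_force: [-0.2, 0.4, -0.4]
grip_width: 59.3
grasp_force: 43.3
```

Run:
```python
from h import *
def show(n,P): 
    r=rect(P); print(n,len(P),'c',np.round(r[0],1),'sz',np.round(r[1],1),'ang',round(r[2],1),'z',np.round(np.median(P[:,2]),1))
snap('wrist','w4')
W,C=topmap('w4',400,560,-390,-230); 
k=(W[:,2]>58)&(W[:,2]<70); show('walltop',W[k])
show('walls',W[(W[:,2]>20)&(W[:,2]<70)])
show('plate',W[(W[:,2]>1.5)&(W[:,2]<8)&(C[:,0].astype(int)>C[:,1]-12)&(C.min(1)>60)])
show('lips?',W[(W[:,2]>9)&(W[:,2]<14)])
# held cap lower rim seen from side camera and wrist
for f in ('w4',):
  W=world(f); Z=np.load('pics/w4.npz'); L=Z['im'].astype(int).mean(2); k=(W[...,2]>190)&(W[...,2]<232)&(L<90); P=W[k]; 
  print('cap pts',k.sum(),np.percentile(P[:,2],[0,1,5])); k2=P[:,2]<215; q=P[k2]; print(rect(q))
plan(473,-310,120,-24.3)
```

```text
walltop 1171 c [ 472.1 -311.2] sz [68.  47.7] ang 65.7 z 64.0
walls 1697 c [ 472.2 -311.3] sz [68.1 48. ] ang 65.9 z 61.4
plate 7332 c [ 465.5 -307.9] sz [ 90.2 126.5] ang 65.4 z 3.9
lips? 182 c [ 466.  -307.6] sz [ 54.1 122.9] ang 57.6 z 11.8
cap pts 2646 [203.61826276 204.33926091 205.85765791]
((452.49310302734375, -356.1986999511719), (1.039358139038086, 59.967899322509766), 65.3355484008789)
at [ 443.7 -374.6  217. ] line -24.57 F [-0.8 -0.2 -0.9] w 59.6 gf 43.3 t 13.95
row [ 0.177  -0.0005  0.2429] -0.0015
```

View pics/w4.png

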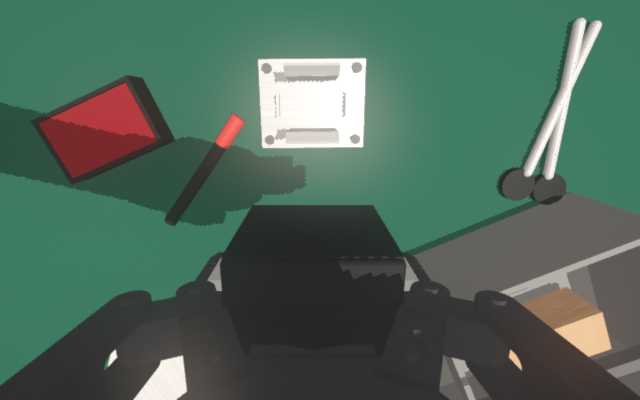

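The view is clear: both walls at (312,70) and (312,137), lips at (278,104) and (346,104). The holder is at (472.1, -311.2), yaw -24.2, and its wall size matches. Measured against it, the held cap is 0.6 mm off the TCP, so I aim for (472.0, -310.5).

Emit:
send_rows:
  moves:
    - [[0.02, 0, 0, -0.001, -1], [0.05, 0, 0.01, -0.002, -1], [0.09, 0, 0.03, -0.002, -1], [0.13, 0, 0.07, -0.002, -1], [0.16, -0.001, 0.12, -0.002, -1], [0.175, -0.002, 0.17, -0.002, -1], [0.175, -0.002, 0.21, -0.002, -1], [0.175, -0.002, 0.235, -0.002, -1], [0.175, -0.002, 0.243, -0.002, -1], [0.175, -0.002, 0.243, -0.002, -1], [0.175, -0.002, 0.243, -0.002, -1], [0.175, -0.002, 0.243, -0.002, -1]]

```text
time: 14.95
position: [472.1, -312.9, 121.0]
orientation: [179.9, 0.0, 65.6]
contact_force: [0.1, -0.5, -0.4]
grip_width: 59.9
grasp_force: 43.3
```

```bash
python3 -c "
from h import *
plan(472,-310.5,17,-24.15)
plan(472,-310.5,17,-24.15)"
```

```text
at [ 472.1 -312.9  121. ] line -24.36 F [ 0.1 -0.5 -0.4] w 59.9 gf 43.3 t 14.95
row [ 0.0054 -0.0034  0.26  ] -0.0012
at [ 472.1 -312.9  121. ] line -24.36 F [ 0.1 -0.5 -0.4] w 59.9 gf 43.3 t 14.95
row [ 0.0054 -0.0034  0.26  ] -0.0012
```

Emit:
send_rows:
  moves:
    - [[0.003, -0.002, 0.01, -0.001, -1], [0.004, -0.003, 0.02, -0.001, -1], [0.004, -0.003, 0.03, -0.001, -1], [0.004, -0.003, 0.04, -0.001, -1], [0.004, -0.003, 0.05, -0.001, -1], [0.004, -0.003, 0.05, -0.001, -1], [0.004, -0.003, 0.05, -0.001, -1], [0.004, -0.003, 0.05, -0.001, -1]]

```text
time: 15.62
position: [471.1, -310.4, 99.9]
orientation: [180.0, 0.0, 65.8]
contact_force: [0.3, -0.6, -0.9]
grip_width: 59.8
grasp_force: 43.3
```

```bash
python3 -c "
from h import *
plan(472,-310.5,17,-24.15)"
```

```text
at [ 471.1 -310.4   99.9] line -24.16 F [ 0.3 -0.6 -0.9] w 59.8 gf 43.3 t 15.62
row [0.0008 0.0021 0.2073] -0.0001
```

Emit:
send_rows:
  moves:
    - [[0.001, 0.002, 0.01, 0, -1], [0.001, 0.002, 0.025, 0, -1], [0.001, 0.002, 0.04, 0, -1], [0.001, 0.002, 0.055, 0, -1], [0.001, 0.002, 0.07, 0, -1], [0.001, 0.002, 0.085, 0, -1], [0.001, 0.002, 0.1, 0, -1], [0.001, 0.002, 0.11, 0, -1], [0.001, 0.002, 0.12, 0, -1], [0.001, 0.002, 0.12, 0, -1]]

```text
time: 16.45
position: [471.5, -310.0, 51.0]
orientation: [-179.9, -0.0, 65.8]
contact_force: [-1.1, 0.0, -0.5]
grip_width: 59.8
grasp_force: 43.3
```

```bash
python3 -c "
from h import *
plan(472,-310.5,17,-24.15)"
```

```text
at [ 471.5 -310.    51. ] line -24.16 F [-1.1  0.  -0.5] w 59.8 gf 43.3 t 16.45
row [-0.0006  0.0019  0.085 ] -0.0001
```

Emit:
send_rows:
  moves:
    - [[-0.001, 0.001, 0.01, 0, -1], [-0.001, 0.001, 0.025, 0, -1], [-0.001, 0.001, 0.04, 0, -1], [-0.001, 0.001, 0.055, 0, -1], [-0.001, 0.001, 0.065, 0, -1], [-0.001, 0.001, 0.072, 0, -1], [-0.001, 0.001, 0.078, 0, -1], [-0.001, 0.001, 0.08, 0, -1], [-0.001, 0.001, 0.08, 0, -1], [-0.001, 0.001, 0.08, 0, -1]]

```text
time: 17.28
position: [472.3, -310.9, 20.1]
orientation: [180.0, 0.0, 65.8]
contact_force: [0.2, -0.3, -0.8]
grip_width: 59.5
grasp_force: 43.3
```

Emit:
send_rows:
  moves:
    - [[0, 0, 0.002, 0, -1], [0, 0, 0.004, 0, -1], [0, 0, 0.006, 0, -1], [0, 0, 0.008, 0, -1], [0, 0, 0.009, 0, -1], [0, 0, 0.009, 0, -1], [0, 0, 0.009, 0, -1]]

```text
time: 17.87
position: [472.2, -310.8, 16.9]
orientation: [180.0, -0.0, 65.8]
contact_force: [-1.3, 0.3, 5.7]
grip_width: 59.7
grasp_force: 43.8
```

Contact came at the expected floor height (rim about 4 mm). I release, rise and check.

Emit:
send_rows:
  moves:
    - [[0, 0, 0, 0, 0.45], [0, 0, 0, 0, 0.6], [0, 0, 0, 0, 0.8], [0, 0, 0, 0, 1], [0, 0, 0, 0, 1], [0, 0, 0, 0, 1], [0, 0, -0.02, 0, 1], [0, 0, -0.06, 0, 1], [0, 0, -0.12, 0, 1], [0, 0, -0.2, 0, 1], [0, 0, -0.28, 0, 1], [0, 0, -0.36, 0, 1]]

```text
time: 18.87
position: [471.8, -310.7, 162.3]
orientation: [-180.0, 0.0, 65.8]
contact_force: [0.3, -0.6, -0.3]
grip_width: 85.1
grasp_force: 0.0
```

Emit:
send_rows:
  moves:
    - [[0, 0, -0.05, 0, 1], [0, 0, -0.1, 0, 1], [0, 0, -0.13, 0, 0.5], [0, 0, -0.13, 0, -0.5], [0, 0, -0.13, 0, -1], [0, 0, -0.13, 0, -1]]

```text
time: 19.37
position: [471.4, -310.3, 211.5]
orientation: [-179.9, -0.0, 65.8]
contact_force: [-0.4, 0.2, 0.1]
grip_width: 38.7
grasp_force: 0.0
```

Run:
```python
from h import *
def show(n,P): 
    r=rect(P); print(n,len(P),'c',np.round(r[0],1),'sz',np.round(r[1],1),'ang',round(r[2],1),'z',np.percentile(P[:,2],[5,50,95]))
snap('wrist','w5')
W,C=topmap('w5',400,540,-380,-240); L=C.astype(int).mean(1)
show('captop',W[(W[:,2]>50)&(W[:,2]<90)&(L<80)])
a=observe(); plan(646.5,95,160,-2)
S=cv2.imread('pics/w5.png'); cv2.imwrite('pics/c5.png',cv2.resize(S[80:300,200:460],(520,440)))
```

```text
Traceback (most recent call last):
IndexError: index -1 is out of bounds for axis 0 with size 0
```

Either the brightness limit was too low or the cap isn't where I expect, so I look.

Run:
```python
from h import *
W,C=topmap('w5',400,540,-380,-240); L=C.astype(int).mean(1)
for lo in range(0,100,6):
    k=(W[:,2]>lo)&(W[:,2]<lo+6); print(lo,k.sum(),L[k].mean().round() if k.any() else '', np.round(rect(W[k])[:2],1).tolist() if k.sum()>20 else '')
plan(646.5,95,160,-2)
S=cv2.imread('pics/w5.png'); cv2.imwrite('pics/c5.png',cv2.resize(S[80:300,200:460],(520,440)))
```

```text
0 7274 186.0 [[470.0, -310.0], [139.9, 140.0]]
6 297 188.0 [[464.3, -306.1], [84.5, 124.0]]
12 37 203.0 [[457.3, -300.7], [35.6, 109.4]]
18 4 130.0 
24 7 131.0 
30 9 131.0 
36 62 128.0 [[480.7, -292.3], [0.4, 59.0]]
42 62 110.0 [[481.1, -292.5], [0.5, 58.7]]
48 65 111.0 [[479.6, -306.4], [48.2, 55.1]]
54 453 202.0 [[471.8, -312.3], [57.0, 59.3]]
60 2430 152.0 [[472.1, -311.6], [67.9, 60.2]]
66 1381 134.0 [[472.3, -311.1], [67.1, 58.9]]
72 0  
78 0  
84 0  
90 0  
96 0  
at [ 471.3 -310.3  211.1] line -24.16 F [-0.1 -0.4 -0. ] w 30.7 gf 0.0 t 19.42
row [ 1.1036 -0.0147  0.1283] -0.1231
```

View pics/c5.png

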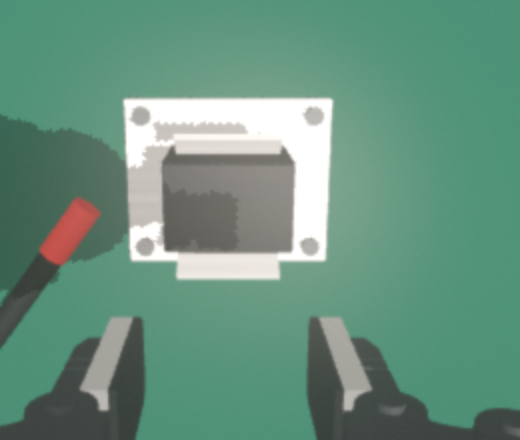

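The cap is seated: its top is level with the walls at about 66 mm and it is upright between them, at (228,205) in the crop. With the fingers shut, I head for the round key.

Emit:
send_rows:
  moves:
    - [[0.03, 0, 0, 0, -1], [0.09, 0, 0, -0.02, -1], [0.18, 0, 0, -0.04, -1], [0.27, 0, 0, -0.06, -1], [0.36, 0, 0, -0.08, -1], [0.45, 0, 0, -0.1, -1], [0.54, 0, 0, -0.123, -1], [0.63, -0.01, 0, -0.123, -1], [0.72, -0.01, 0.03, -0.123, -1], [0.81, -0.01, 0.06, -0.123, -1], [0.9, -0.014, 0.1, -0.123, -1], [0.97, -0.014, 0.12, -0.123, -1]]

```text
time: 20.42
position: [624.7, 50.9, 161.5]
orientation: [-179.7, -0.1, 88.2]
contact_force: [0.2, 0.1, 0.7]
grip_width: -0.1
grasp_force: 0.0
```

```bash
python3 -c "
from h import *
plan(646.5,95.5,110,-2)"
```

```text
at [624.7  50.9 161.5] line -1.79 F [0.2 0.1 0.7] w -0.1 gf 0.0 t 20.42
row [0.1128 0.0516 0.1287] 0.0012
```

Emit:
send_rows:
  moves:
    - [[0.05, 0.02, 0.02, 0, -1], [0.09, 0.04, 0.05, 0, -1], [0.105, 0.05, 0.09, 0, -1], [0.105, 0.05, 0.12, 0, -1], [0.105, 0.05, 0.13, 0, -1], [0.105, 0.05, 0.13, 0, -1], [0.105, 0.05, 0.13, 0, -1], [0.105, 0.05, 0.13, 0, -1]]

```text
time: 21.08
position: [647.7, 85.6, 113.3]
orientation: [179.9, 0.0, 87.9]
contact_force: [0.6, -1.0, -0.2]
grip_width: 0.1
grasp_force: 0.0
```

Run:
```python
from h import *
plan(646.5,95.5,62,-2)
snap('wrist','w6')
def show(n,P): 
    r=rect(P); print(n,len(P),'c',np.round(r[0],1),'sz',np.round(r[1],1),'ang',round(r[2],1),'z',np.round(np.median(P[:,2]),1))
W,C=topmap('w6',600,700,-70,130); k=(W[:,2]>56)&(W[:,2]<64)&(C.min(1)>120)
for lo,hi in((-60,-5),(5,55),(70,130)):
    K=W[k&(W[:,1]>lo)&(W[:,1]<hi)]; len(K)>5 and show('key',K)
```

```text
at [647.7  85.6 113.3] line -2.12 F [ 0.6 -1.  -0.2] w 0.1 gf 0.0 t 21.08
row [ 0.0246 -0.0042  0.1283] -0.0007
key 1871 c [645.7  94.4] sz [30.8 31. ] ang 85.7 z 59.8
```

Emit:
send_rows:
  moves:
    - [[0.023, -0.005, 0.02, 0, -1], [0.023, -0.005, 0.05, 0, -1], [0.023, -0.005, 0.08, 0, -1], [0.023, -0.005, 0.1, 0, -1], [0.023, -0.005, 0.115, 0, -1], [0.023, -0.005, 0.12, 0, -1], [0.023, -0.005, 0.12, 0, -1], [0.023, -0.005, 0.12, 0, -1]]

```text
time: 21.8
position: [645.9, 95.9, 64.3]
orientation: [180.0, 0.0, 88.0]
contact_force: [0.3, -0.2, -0.3]
grip_width: -0.2
grasp_force: 0.0
```

```bash
python3 -c "
from h import *
plan(646,95,54,-2)"
```

```text
at [645.9  95.9  64.3] line -2.04 F [ 0.3 -0.2 -0.3] w -0.2 gf 0.0 t 21.8
row [-0.0021  0.0003  0.0258] -0.0002
```

Emit:
send_rows:
  moves:
    - [[-0.002, 0, 0.006, 0, -1], [-0.002, 0, 0.012, 0, -1], [-0.002, 0, 0.018, 0, -1], [-0.002, 0, 0.023, 0, -1], [-0.002, 0, 0.028, 0, -1], [-0.002, 0, 0.028, 0, -1], [-0.002, 0, 0.028, 0, -1], [-0.002, 0, 0.028, 0, -1]]

```text
time: 22.47
position: [646.3, 95.0, 54.2]
orientation: [179.9, 0.0, 88.0]
contact_force: [-2.0, -0.4, 6.1]
grip_width: 0.1
grasp_force: 2.9
```

Emit:
send_rows:
  moves:
    - [[0, 0, 0.002, 0, -1], [0, 0, 0.004, 0, -1], [0, 0, 0.005, 0, -1], [0, 0, 0.005, 0, -1], [0, 0, 0.005, 0, -1]]

```text
time: 22.88
position: [646.3, 95.0, 54.0]
orientation: [179.9, 0.0, 88.0]
contact_force: [-3.8, -1.6, 13.6]
grip_width: -0.0
grasp_force: 7.2
```

The force rose from 6 to 14 N with no further travel, so the round key is fully in. I let it up and move to above the bar key at height.

Emit:
send_rows:
  moves:
    - [[0, 0, -0.005, 0, -1], [0, 0, -0.015, 0, -1], [0, 0, -0.03, 0, -1], [0, 0, -0.06, 0, -1], [0, 0, -0.1, 0, -1], [0, 0, -0.13, 0, -1], [-0.05, 0, -0.14, 0, -1], [-0.12, 0, -0.14, 0, -1], [-0.2, 0, -0.14, 0, -1], [-0.27, 0, -0.14, 0, -1], [-0.315, 0, -0.14, 0, -1], [-0.325, 0, -0.14, 0, -1]]

```text
time: 23.88
position: [640.4, -41.2, 107.5]
orientation: [-180.0, 0.2, 87.6]
contact_force: [-1.1, -0.7, 0.0]
grip_width: -0.3
grasp_force: 0.0
```

Emit:
send_rows:
  moves:
    - [[0, 0, 0, 0, -1], [0, 0, 0, 0, -1], [0, 0, 0, 0, -1], [0, 0, 0, 0, -1]]

```text
time: 24.22
position: [641.1, -31.6, 107.1]
orientation: [-180.0, -0.1, 88.2]
contact_force: [-0.0, 1.0, -0.2]
grip_width: 0.2
grasp_force: 0.0
```

Run:
```python
from h import *
snap('wrist','w7')
def show(n,P): 
    r=rect(P); print(n,len(P),'c',np.round(r[0],1),'sz',np.round(r[1],1),'ang',round(r[2],1),'z',np.round(np.median(P[:,2]),1))
W,C=topmap('w7',600,700,-70,130); k=(W[:,2]>51)&(W[:,2]<64)&(C.min(1)>120)
for lo,hi in((-60,-5),(5,55),(70,130)):
    K=W[k&(W[:,1]>lo)&(W[:,1]<hi)]; len(K)>5 and show('key',K)
plan(641.7,-35,64,-2)
```

```text
key 3048 c [640.9 -35.5] sz [22.1 56.1] ang 87.1 z 59.7
key 2800 c [643.1  28.9] sz [29.6 30.1] ang 88.2 z 59.8
key 1177 c [645.1  83.5] sz [11.6 29.4] ang 88.0 z 59.6
at [641.1 -32.1 107.1] line -1.83 F [-0.3 -0.9  1. ] w -0.1 gf 0.0 t 24.27
row [-0.0072  0.0017  0.1078] 0.0009
```

The round key is back up (59.6). The bar key is at (641, -35.5).

Emit:
send_rows:
  moves:
    - [[-0.008, 0, 0.02, 0.001, -1], [-0.008, 0, 0.05, 0.001, -1], [-0.008, 0, 0.08, 0.001, -1], [-0.008, 0, 0.1, 0.001, -1], [-0.008, 0, 0.105, 0.001, -1], [-0.008, 0, 0.107, 0.001, -1], [-0.008, 0, 0.107, 0.001, -1], [-0.008, 0, 0.107, 0.001, -1]]

```text
time: 24.93
position: [641.3, -37.9, 64.7]
orientation: [180.0, -0.0, 87.8]
contact_force: [0.7, -0.7, 0.9]
grip_width: -0.3
grasp_force: 0.0
```

```bash
python3 -c "
from h import *
plan(641.2,-35.3,54,-2)"
```

```text
at [641.3 -37.9  64.7] line -2.2 F [ 0.7 -0.7  0.9] w -0.3 gf 0.0 t 24.93
row [ 0.0064 -0.0006  0.0267] -0.0011
```

Emit:
send_rows:
  moves:
    - [[0.003, 0, 0.002, 0, -1], [0.004, 0, 0.006, 0, -1], [0.004, 0, 0.012, 0, -1], [0.004, 0, 0.018, 0, -1], [0.004, 0, 0.024, 0, -1], [0.004, 0, 0.029, 0, -1], [0.004, 0, 0.033, 0, -1], [0.004, 0, 0.033, 0, -1], [0.004, 0, 0.033, 0, -1], [0.004, 0, 0.033, 0, -1]]

```text
time: 25.77
position: [641.5, -35.9, 54.0]
orientation: [179.9, -0.0, 87.8]
contact_force: [-4.2, -0.1, 16.0]
grip_width: 0.0
grasp_force: 7.6
```

The bar key is fully in (16 N at z = 54). I release it and rise clear.

Emit:
send_rows:
  moves:
    - [[0, 0, -0.008, 0, -1], [0, 0, -0.02, 0, -1], [0, 0, -0.04, 0, -1], [0, 0, -0.08, 0, -1], [0, 0, -0.14, 0, -1], [0, 0, -0.2, 0, -1], [0, 0, -0.27, 0, -1], [0, 0, -0.33, 0, -1], [0, 0, -0.37, 0, -1], [0, 0, -0.38, 0, -1], [0, 0, -0.38, 0, -1], [0, 0, -0.38, 0, -1]]

```text
time: 26.77
position: [640.1, -36.4, 201.9]
orientation: [-179.9, 0.0, 87.8]
contact_force: [0.4, -0.4, -0.6]
grip_width: -0.0
grasp_force: 0.0
```

Run:
```python
from h import *
snap('scene','s9')
def show(n,P): 
    r=rect(P); print(n,len(P),'c',np.round(r[0],1),'sz',np.round(r[1],1),'z',np.round(np.median(P[:,2]),1))
W,C=topmap('s9',600,700,-70,130); k=(W[:,2]>52)&(W[:,2]<66)
for lo,hi in((-60,-5),(5,55),(70,130)): show('key',W[k&(W[:,1]>lo)&(W[:,1]<hi)])
W,C=topmap('s9',400,540,-380,-240); k=(W[:,2]>58)&(W[:,2]<80); show('cap+walls',W[k])
W,C=topmap('s9',620,820,150,330); show('glue',W[W[:,2]>40])
W,C=topmap('s9',620,820,-330,-130); show('tin',W[(W[:,2]>40)])
plan(641,-35,200,-2)
```

```text
key 156 c [642.4 -36.1] sz [22. 57.] z 59.5
key 117 c [644.7  29. ] sz [31.3 31.1] z 59.6
key 95 c [646.6  94.1] sz [27.3 31.8] z 59.1
cap+walls 405 c [ 474.2 -311. ] sz [67.4 64.4] z 65.3
glue 640 c [724.5 244.5] sz [69.9 53. ] z 76.0
tin 968 c [ 711.1 -235.8] sz [64.1 64.6] z 81.3
at [639.8 -36.4 201.2] line -2.2 F [ 0.1 -0.7  0.2] w -0.4 gf 0.0 t 26.82
row [0.0036 0.003  0.0031] -0.0011
```

View pics/s9.png

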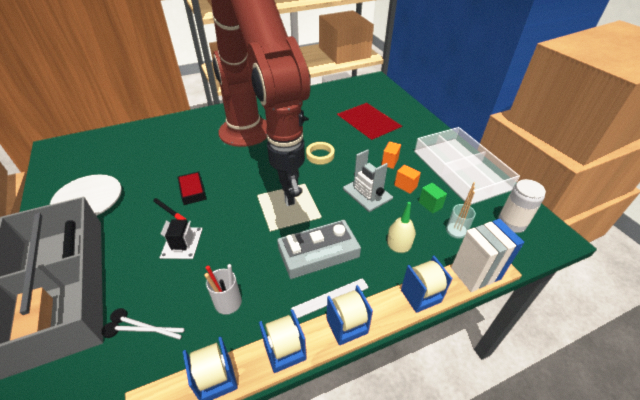

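The final view shows the cap seated in the holder at (178,236), the lamp bare at (368,183), all three keys up, and the glue and tin where they were. The arm is clear of everything.

```bash
python3 -c "
from plant import job
print(job.sign_off())"
```

```text
the job is handed in; nothing more can be done
None
```

I handed the job in at about 27 s: the cap sits upright and released in the holder, the round key and then the bar key were each pressed fully in and let up, the square key was not pressed, and the glue bottle and pen tin were left where they stood.

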